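# Free a paper safe's seam and hold its lid open

## Robot

A 6-joint arm with a two-finger parallel gripper is mounted at the origin on the work surface. World frame = base frame: x ahead of the robot, y to its left, z up, the work surface at z = 0. Lengths are in mm, angles in rad, forces in N, time in s.
With the tool pointing down it reaches from about 350 to 775 mm from the base axis. Payload 7.3 kg.
Tool frame: the origin (TCP) lies between the finger pads; the fingertips stand bot.tip_extent ahead of it and the grasp point (between the pads) lies 6 mm ahead of it (bot.tip_extent is the distance from the TCP to the fingertips, in mm); x points along the fingers, y is the direction in which the jaws open and shut, and the axes are right-handed (so a half turn about x gives the same grasp; the last joint's range is limited). The gripper opens to 92 mm and grips with 3 to 60 N. Pads are 19 mm wide; open, the fingers measure 130 mm over their backs; the gripper's body (75 mm by 190 mm) begins 47 mm behind the grasp point.
Start: joints at [1.075, 0.342, 1.524, -0, 1.275, -0.146], TCP at [179.908, 493.23, 251.741] pointing down, gripper open.
Joint ranges: [-2.53, 2.53], [-0.77, 2.02], [0.04, 2.7], [-1, 4.14], [0.28, 2.66], [-3.11, 3.11]. Speed limits (rad/s): [2.57, 2.57, 3.14, 3.14, 3.14, 3.14].

## Interface

Orientations are given as [roll, pitch, yaw] about the fixed x, y, z axes, in that order (R = Rz(yaw) Ry(pitch) Rx(roll)).
In Python, from plant import bot, capture, workorder gives the robot as it stands. The module is installed in compiled form; this text tells all that it offers.
- The arm moves only by the shell command python3 -m crank 'ROWS'. ROWS is JSON, a list of rows, each an object with "linear": the shift along the tool's x, y, z in cm, a list of three; "delta_rot": the turn, a rotation vector about the tool's x, y, z in degrees, a list of three; "fingers": the opening, from 0 (shut) to 1 (fully open). In form: [{"linear": [x, y, z], "delta_rot": [wx, wy, wz], "fingers": fingers}, ...]. A call has exactly 5 rows; each row shifts and turns the commanded pose from where the row before left it, along the tool's axes as they then stand; what a row does not reach is not made up. A row lasts 1/10 s, in which the tool goes at most 50 mm and 8.59 degrees, less where a joint would pass 70% of its speed; a pose out of reach is approached as far as the arm can. A call with a gripper value outside its range is refused whole. The fingers move at their own pace and stop on an object; the grip force is fixed at half the most. Time passes only in rows, so rows that do not move let the fingers close, or fill a call up. It gives the time, the measured TCP pose, the force and the opening at its end, in the units of the state.
- bot.get_obs(): the state, without advancing time (a new reading comes with each control period).
- capture(name): name is "scene" or "top" or "wrist"; returns a dict with "image" (420x560x3 uint8, blue, green, red), "mtx" (3x3 intrinsics, pixels), "pose" (4x4, takes a point from camera to world coordinates). Camera axes: x right, y down, z forward; pixel columns grow to the right and rows downward; lengths in mm; the calibration is good to about 2 mm. A picture is of the moment at which its call begins. There is no depth.
- workorder.close_job(): hands the job in, once; it reports no verdict.
The state is a dict: "time": time; "joint_positions": joint angles; "dq": joint speeds; "tau": joint torques, N m; "tool_pos": TCP position; "tcp_rot": TCP orientation; "contact_force": force on the tool from outside, world axes, zero at the start; "moment": the same for the moment, N m; "grip_width": finger opening in mm.
Only numpy, scipy, OpenCV 4.12 (cv2) and the standard library are available. Lean on these libraries where they do the work, as an engineer would, in place of code of your own. Each camera call takes 0.05 s, during which the arm holds its last target. There are 200 camera calls.

## Task

Take the seam lifter out of its rack and run the tip of its toe along the paper safe's front seam, under the lid's lip, along its whole length from the end nearer the robot to the far end, without prising the lid up yet; go slowly, about 40 mm/s and never over 80 mm/s while the toe is under the shut lid. Then, with the toe under the lip, raise the lid to 40 degrees, never beyond 50, and finish holding it there: the program ends with the lifter in the grip and the lid resting on its toe, nothing let go. Only the lifter, used gently, may touch the safe and its lid, and everything else on the bench is left where it stands.

Things in the scene. Friction and masses are not known exactly. Their poses are not given: they have to be found in the camera images.
- lifter: seam lifter, 80 g, hanging upright in the rack: square black plastic handle 26 x 26 x 62 mm with a thin steel band near its top; below it a steel shaft 8 mm thick runs 75 mm down, then bends into a level toe, a round bar 6 mm thick. Origin: centre of the handle's underside, which rests on the rack; z up (handle z = 0 to 62 mm, toe centre line z = -75 mm), x the way the toe points
- toe_tip (a point): the toe's rounded end, on its centre line: 30 mm ahead (lifter x) and 75 mm below the lifter's origin
- rack: fixed aluminium rack: plate 110 x 80 mm, upper face 100 mm above the table, on two legs and a 130 x 110 mm foot. Origin at table height under the lifter's shaft; x along the slot, as the toe. The slot is 16 mm wide, closed all round, from 20 mm behind to 40 mm ahead of the origin: the lifter comes out straight up until its toe (underside 78 mm below the handle) clears the plate
- safe: paper safe, fixed: black plastic box 170 (its x) by 220 (its y) by 70 mm high under a grey lid. Origin: centre of its underside, at table height. The front face, x = -85 mm, looks to world -y within about 12 degrees; the hinge runs along the opposite rim (x = +85, z = 70 mm); the +y end is nearer the robot. The lid's lip overhangs the front by 18 mm; the toe fits under it, pointing along the safe's +x
- seam0 (a point): start of the seam run. The seam is the grey felt line along the top of the front face, right under the lid's lip; this point is on the face, 6 mm below the lid's underside (safe x = -85, y = +80, z = 64 mm); the toe's tip follows the line at this level, within a few mm of the face
- seam2 (a point): middle of the seam run (safe y = 0)
- seam4 (a point): finish of the seam run (safe y = -80 mm)
- lid (a joint): angle of the lid in rad: 0 shut (level), growing as its front lip rises; 40 degrees = 0.70. Flat plate 188 mm from hinge to lip, 228 mm wide, 6 mm thick, 0.2 to 0.42 kg; it falls shut by its weight when not held and moves freely
- lid_hinge (a point): middle of the lid's hinge axis, at the level of the lid's underside; the axis runs along the safe's y
- lid_edge (a point): middle of the lid's front edge, half-way up its thickness, 188 mm from the hinge
- stop_bottle: bystander: white plastic bottle, 72 mm across, 190 mm tall; origin at its underside's centre
- amber_bottle: bystander: amber glass bottle, 78 mm across, 200 mm tall; origin at its underside's centre
- jug: bystander: clear jug with a handle, 100 mm across, 150 mm tall; origin at its underside's centre
- loupe: bystander: black focusing loupe, waisted cylinder, 42 mm across, 46 mm tall; origin at its underside's centre
- film_can: bystander: small black film can, 32 mm across, 50 mm tall; origin at its underside's centre
- dust_brush: bystander: brush lying on the table
- beaker: bystander: glass beaker, 70 mm across, 90 mm tall; origin at its underside's centre
Not all that is in view belongs to the job. Leave any blue or green look-alike of the lifter alone. What is shaped like the rack but purple or turquoise is not meant.

How it is judged (in metres and radians):
On the way, in this order (a step that is already met when the one before it is completed fails the run):
1. the lifter is gripped and drawn clear of its rack (height (world z) of lifter above 0.17 m and contact force between the fingers and lifter above 1 N), for 0.1 s.
2. the toe's tip is in the seam under the lip, at its start, the end nearer the robot (x of toe_tip in the frame of safe above -0.097 m and z of toe_tip in the frame of safe between 0.055 and 0.073 m and y of toe_tip in the frame of safe between 0.068 and 0.092 m and value of joint lid below 0.1 rad and contact force between the fingers and lifter above 1 N), for 0.05 s.
3. the toe's tip is in the seam under the lip, a quarter of the way along (x of toe_tip in the frame of safe above -0.097 m and z of toe_tip in the frame of safe between 0.055 and 0.073 m and y of toe_tip in the frame of safe between 0.028 and 0.052 m and value of joint lid below 0.1 rad and contact force between the fingers and lifter above 1 N), for 0.05 s.
4. the toe's tip is in the seam under the lip, half-way along (x of toe_tip in the frame of safe above -0.097 m and z of toe_tip in the frame of safe between 0.055 and 0.073 m and y of toe_tip in the frame of safe between -0.012 and 0.012 m and value of joint lid below 0.1 rad and contact force between the fingers and lifter above 1 N), for 0.05 s.
5. the toe's tip is in the seam under the lip, three quarters of the way along (x of toe_tip in the frame of safe above -0.097 m and z of toe_tip in the frame of safe between 0.055 and 0.073 m and y of toe_tip in the frame of safe between -0.052 and -0.028 m and value of joint lid below 0.1 rad and contact force between the fingers and lifter above 1 N), for 0.05 s.
6. the toe's tip is in the seam under the lip, at its finish, the far end (x of toe_tip in the frame of safe above -0.097 m and z of toe_tip in the frame of safe between 0.055 and 0.073 m and y of toe_tip in the frame of safe between -0.092 and -0.068 m and value of joint lid below 0.1 rad and contact force between the fingers and lifter above 1 N), for 0.05 s.
At the end, for the whole second after the job is handed in: The lid stands still at 40 degrees, give or take 6, resting on the toe of the lifter, which is gripped by the fingers with its toe more than 130 mm above the table and touches no rack; fingers and arm do not touch the lid (value of joint lid between 0.593 and 0.803 rad and velocity of joint lid between -0.05 and 0.05 rad/s and contact force between lifter and lid above 0.2 N and contact force between the fingers and lifter above 1 N and contact force between each of the fingers, the arm and lid below 0.1 N and height (world z) of toe_tip above 0.13 m and linear speed of lifter below 0.02 m/s and contact force between lifter and rack below 0.1 N); the arm keeps its last pose, push and grip.
It fails at once if the lid is opened beyond 50 degrees (2 degrees' grace) (value of joint lid above 0.91 rad).
It fails at once if the robot itself touches the lid or pushes the safe (contact force between any of the fingers, the arm and lid above 1 N or contact force between any of the fingers, the arm and safe above 1 N).
It fails at once if the toe moves faster than 80 mm/s (5 mm/s grace) in the seam under the shut lid (x of toe_tip in the frame of safe above -0.097 m and z of toe_tip in the frame of safe between 0.055 and 0.073 m and y of toe_tip in the frame of safe between -0.08 and 0.08 m and value of joint lid below 0.03 rad and linear speed of lifter above 0.085 m/s).
It fails at once if the toe is pressed against the safe with more than 20 N (contact force between lifter and safe above 20 N).
It fails at once if a bystander is moved more than 20 mm (distance of any of stop_bottle, amber_bottle, jug, loupe, film_can, dust_brush, beaker from where it was at the start of the episode above 0.02 m).
It also fails if it takes over 61 s, if anything falls off the work surface, if the arm or the gripper's body presses on something with over 40 N, if the wrist force passes 120 N, or if a joint passes its speed limit or range.

## Working session

There is one attempt and no reset: what is moved stays moved. The work goes in short steps, Python scripts to look and compute and a shell command to move; the robot and the scene stay as the last step left them, time stands still between calls to the robot, and variables do not carry over. Pictures are saved under pics/ and viewed, on a budget of 10 in all, crops included, one or two more only if the job needs it, and the job is handed in when it is done.

```bash
mkdir -p pics
python3 - <<'E'
from plant import bot,capture
import cv2,pickle,numpy as np
o=bot.get_obs();print(o,bot.tip_extent)
for n in("scene","top"):
    d=capture(n);pickle.dump(d,open(n+".pkl","wb"));cv2.imwrite(f"pics/{n}0.png",d["image"]);print(n,d["mtx"].round(1).tolist(),d["pose"].round(3).tolist())
E
```

```text
{'time': 0.0, 'joint_positions': array([ 1.07501237e+00,  3.42715531e-01,  1.52499698e+00, -3.06564441e-05,
        1.27537649e+00, -1.45972577e-01]), 'dq': array([ 0.00189694, -0.0002483 ,  0.00106716,  0.00094913, -0.00139674,
        0.00144287]), 'tau': array([-1.30177123e-03, -4.31227720e+01, -2.44212806e+01,  7.16271345e-02,
        5.60293312e-02, -1.40899874e-04]), 'tool_pos': array([179.73112619, 492.89817636, 251.05565005]), 'tcp_rot': array([-1.69718038,  1.56929969, -2.04698281]), 'contact_force': array([0.49452484, 0.30812983, 0.90573951]), 'moment': array([ 0.02616078, -0.00879043,  0.00464671]), 'grip_width': 91.55313028786861} 25.0
scene [[444.7, 0.0, 279.0], [0.0, 444.7, 204.0], [0.0, 0.0, 1.0]] [[0.38, 0.665, -0.643, 1351.76], [0.925, -0.272, 0.265, -366.151], [0.001, -0.696, -0.718, 1036.135], [0.0, 0.0, 0.0, 1.0]]
top [[460.1, 0.0, 282.2], [0.0, 460.1, 208.1], [0.0, 0.0, 1.0]] [[-0.025, -0.994, 0.103, 372.918], [-1.0, 0.026, 0.006, -16.028], [-0.009, -0.103, -0.995, 1443.584], [0.0, 0.0, 0.0, 1.0]]
```

View pics/scene0.png

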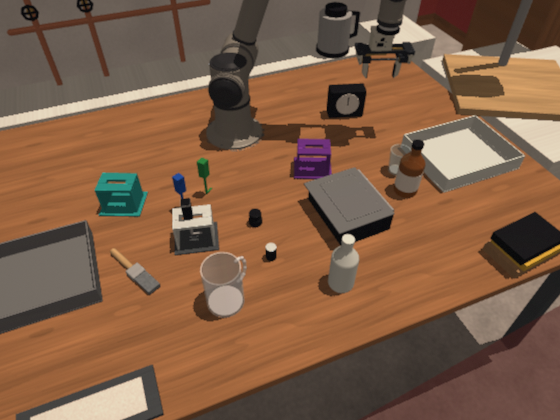

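View pics/top0.png

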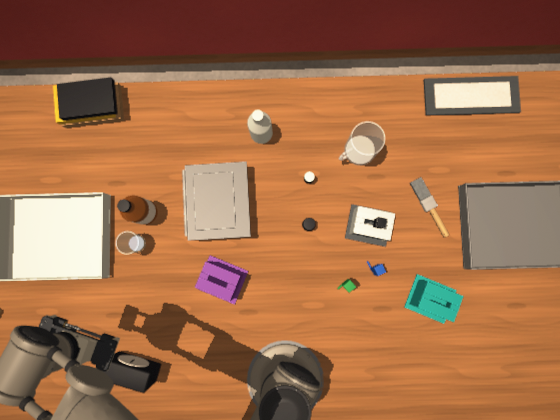

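The black-handled lifter sits in the white/aluminium rack, at top (375,223) and scene (187,210). The blue one at top (378,269) and the green one at top (349,286) are look-alikes, and the purple and turquoise racks are not meant. The grey safe is at top (217,201), with its front facing right (-y). I'll confirm this in one enlarged crop.

Run:
```python
import cv2,pickle,numpy as np
t=pickle.load(open("top.pkl","rb"))["image"];s=pickle.load(open("scene.pkl","rb"))["image"]
def c(i,x,y,w,h):return cv2.resize(i[y:y+h,x:x+w],(400,300),interpolation=cv2.INTER_CUBIC)
a=np.vstack([np.hstack([c(t,340,195,64,48),c(t,165,145,112,84+0)]),np.hstack([c(s,155,185,80,60),c(s,290,150,120,90)])])
cv2.imwrite("pics/crop1.png",a)
```

```text
(no output)
```

View pics/crop1.png

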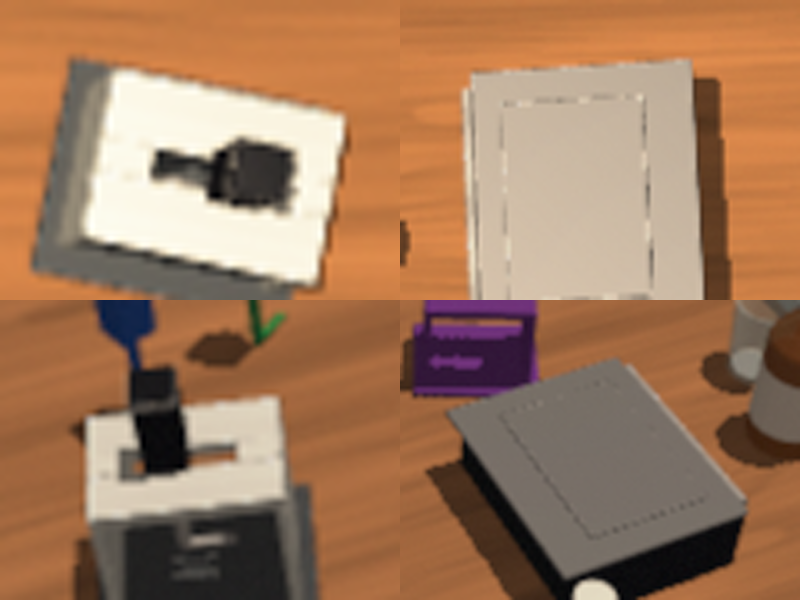

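The crop confirms it: black handle with a steel band, in the white rack, with the slot running further towards image left (+y) in the top view. So the toe points about +y. The safe's lip is on the right (-y) and its hinge is on the left. Next I'll fit the rectangles.

```bash
cat > h.py <<'E'
import cv2,pickle,numpy as np
from scipy.spatial.transform import Rotation as R
def ray(d,uv,z):
    uv=np.atleast_2d(uv);P=d["pose"];r=(np.linalg.inv(d["mtx"])@np.c_[uv,np.ones(len(uv))].T).T@P[:3,:3].T
    c=P[:3,3];return c+r*((z-c[2])/r[:,2])[:,None]
def rect(m,d,z):
    n=max(cv2.findContours(m.astype(np.uint8),0,cv2.CHAIN_APPROX_NONE)[0],key=cv2.contourArea)[:,0].astype(float)
    p=ray(d,n,z)[:,:2]
    return cv2.minAreaRect(p.astype(np.float32)),cv2.boundingRect(n.astype(np.int32))
E
python3 - <<'E'
from h import *
t=pickle.load(open("top.pkl","rb"));im=t["image"];hsv=cv2.cvtColor(im,cv2.COLOR_BGR2HSV)
def win(m,x,y,w,h):
    k=np.zeros(m.shape,bool);k[y:y+h,x:x+w]=1;return m&k
m=win((hsv[...,1]<60)&(hsv[...,2]>180),335,190,75,65)
m=cv2.morphologyEx(m.astype(np.uint8),cv2.MORPH_CLOSE,np.ones((5,5)))
print("rack",rect(m,t,100))
m=win((hsv[...,1]<75)&(hsv[...,2]>100),170,150,95,100)
print("lid",rect(m,t,76), rect(cv2.morphologyEx(m.astype(np.uint8),cv2.MORPH_OPEN,np.ones((5,5))),t,76))
m=win(hsv[...,2]<70,352,210,45,28)
ys,xs=np.nonzero(m);print("dark",xs.min(),xs.max(),ys.min(),ys.max(), (ray(t,[[374.5+7,223.4]],162)))
# handle: crop centre px ; top face
print("handle top c",ray(t,[[340+255/6.25,195+172/6.25]],162))
s=pickle.load(open("scene.pkl","rb"))
# scene: handle bottom at plate, handle top
print("scene handle top",ray(s,[[155+152/5,185+72/5+2]],162),"bottom",ray(s,[[155+162/5,185+168/5]],100))
print(R.from_euler('xyz',[-1.69718038,1.56929969,-2.04698281]).as_matrix().round(3))
E
```

```text
rack (((463.0548400878906, -272.92742919921875), (111.63673400878906, 81.20714569091797), 76.39529418945312), (353, 206, 42, 34))
lid (((542.567626953125, 191.30157470703125), (226.1638641357422, 194.60890197753906), 2.096877098083496), (183, 162, 68, 78)) (((542.567626953125, 191.30157470703125), (226.1638641357422, 194.60890197753906), 2.096877098083496), (183, 162, 67, 78))
dark 357 385 218 237 [[ 456.00406252 -283.32805469  162.        ]]
handle top c [[ 458.50822179 -281.49789263  162.        ]]
scene handle top [[ 462.16761285 -278.34663513  162.        ]] bottom [[ 468.26511663 -283.54671879  100.        ]]
[[-0.001  0.343  0.939]
 [-0.001  0.939 -0.343]
 [-1.    -0.001 -0.   ]]
```

```bash
python3 -m crank '[{"linear":[0,0,4.5],"delta_rot":[0,0,0],"fingers":1},{"linear":[0,0,5],"delta_rot":[0,0,0],"fingers":1},{"linear":[0,0,5],"delta_rot":[0,0,0],"fingers":1},{"linear":[0,-2,4.5],"delta_rot":[0,0,0],"fingers":1},{"linear":[0,-4,2.5],"delta_rot":[0,0,0],"fingers":1}]'
python3 -m crank '[{"linear":[0,-4.2,1.8],"delta_rot":[0,0,0],"fingers":1},{"linear":[0,-4.2,1.8],"delta_rot":[0,0,0],"fingers":1},{"linear":[0,-4.2,1.8],"delta_rot":[0,0,0],"fingers":1},{"linear":[0,-4.2,1.8],"delta_rot":[0,0,0],"fingers":1},{"linear":[0,-4.2,1.8],"delta_rot":[0,0,0],"fingers":1}]'
python3 -m crank '[{"linear":[0,-4.2,1.8],"delta_rot":[0,0,0],"fingers":1},{"linear":[0,-4.2,1.8],"delta_rot":[0,0,0],"fingers":1},{"linear":[0,-4.2,1.8],"delta_rot":[0,0,0],"fingers":1},{"linear":[0,-4.2,1.8],"delta_rot":[0,0,0],"fingers":1},{"linear":[0,-4.2,1.8],"delta_rot":[0,0,0],"fingers":1}]'
```

```text
time: 0.6
tool_pos: [364.5, 362.2, 250.8]
tcp_rot: [0.26, 1.57, -0.091]
contact_force: [0.5, -0.7, -0.5]
grip_width: 91.5
time: 1.1
tool_pos: [373.4, 133.4, 251.6]
tcp_rot: [-2.612, 1.571, -2.961]
contact_force: [0.2, -0.6, 1.0]
grip_width: 91.7
time: 1.6
tool_pos: [386.0, -94.9, 251.7]
tcp_rot: [1.333, 1.571, 0.983]
contact_force: [0.4, 0.4, 0.5]
grip_width: 91.6
```

```bash
python3 -m crank '[{"linear":[0,-3,2.7],"delta_rot":[0,0,0],"fingers":1},{"linear":[0,-3,2.7],"delta_rot":[0,0,0],"fingers":1},{"linear":[0,-3,2.7],"delta_rot":[0,0,0],"fingers":1},{"linear":[0,-3,2.7],"delta_rot":[0,0,0],"fingers":1},{"linear":[0,-3.05,2.6],"delta_rot":[-6.4,0,0],"fingers":1}]'
python3 - <<'E'
from h import *
from plant import bot,capture
d=capture("wrist");pickle.dump(d,open("w1.pkl","wb"));cv2.imwrite("pics/w1.png",d["image"])
o=bot.get_obs();print(o["tool_pos"],R.from_euler('xyz',o["tcp_rot"]).as_matrix().round(4).tolist());print(d["mtx"].round(1).tolist(),d["pose"].round(3).tolist())
P=d["pose"];
for p in([460.5,-282.5,162],[460.5,-282.5,100],[460.5+.235*30,-282.5+.972*30,100]):
    c=np.linalg.inv(P)@np.r_[p,1];u=d["mtx"]@c[:3];print(u[:2]/u[2])
E
```

```text
time: 2.1
tool_pos: [461.0, -281.9, 251.2]
tcp_rot: [2.444, 1.57, 2.207]
contact_force: [-0.2, 0.5, 0.1]
grip_width: 91.9
[ 462.51546146 -287.32815617  250.74398458] [[0.001, 0.2283, 0.9736], [-0.0033, 0.9736, -0.2283], [-1.0, -0.0029, 0.0017]]
[[295.0, 0.0, 278.9], [0.0, 295.0, 211.5], [0.0, 0.0, 1.0]] [[0.235, 0.934, 0.271, 386.419], [0.972, -0.225, -0.066, -263.985], [-0.0, 0.279, -0.96, 385.062], [0.0, 0.0, 0.0, 1.0]]
[278.26598501 225.42405375]
[278.42339605 205.32221322]
[308.42475286 205.3351882 ]
```

View pics/w1.png

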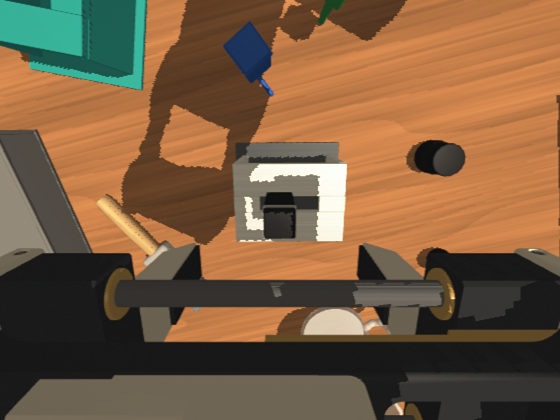

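The wrist view shows the black handle's top face centred at about (280,223); I predicted (278,225), so it agrees within 2 mm. The plate is square to the image and the open jaws straddle the toe direction. I'll descend part way and check.

```bash
python3 -m crank '[{"linear":[1,0,0],"delta_rot":[0,0,0],"fingers":1},{"linear":[2,0,0],"delta_rot":[0,0,0],"fingers":1},{"linear":[2,0,0],"delta_rot":[0,0,0],"fingers":1},{"linear":[1,0,0],"delta_rot":[0,0,0],"fingers":1},{"linear":[0,0,0],"delta_rot":[0,0,0],"fingers":1}]'
python3 - <<'E'
from h import *
from plant import bot
o=bot.get_obs();print(o["tool_pos"],R.from_euler('xyz',o["tcp_rot"]).as_matrix().round(4).tolist())
E
```

```text
time: 2.65
tool_pos: [459.9, -278.8, 190.1]
tcp_rot: [2.635, 1.567, 2.397]
contact_force: [-0.2, 0.5, 0.1]
grip_width: 91.9
[ 459.85407459 -278.8462565   190.11331662] [[-0.0029, 0.2358, 0.9718], [0.0027, 0.9718, -0.2358], [-1.0, 0.0019, -0.0035]]
```

```bash
python3 -m crank '[{"linear":[1.5,-0.3,0],"delta_rot":[0,0,0],"fingers":1},{"linear":[2,0,0],"delta_rot":[0,0,0],"fingers":1},{"linear":[1.4,0,0],"delta_rot":[0,0,0],"fingers":1},{"linear":[0,0,0],"delta_rot":[0,0,0],"fingers":1},{"linear":[0,0,0],"delta_rot":[0,0,0],"fingers":0}]'
python3 -m crank '[{"linear":[0,0,0],"delta_rot":[0,0,0],"fingers":0},{"linear":[0,0,0],"delta_rot":[0,0,0],"fingers":0},{"linear":[0,0,0],"delta_rot":[0,0,0],"fingers":0},{"linear":[0,0,0],"delta_rot":[0,0,0],"fingers":0},{"linear":[0,0,0],"delta_rot":[0,0,0],"fingers":0}]'
python3 -m crank '[{"linear":[0,0,0],"delta_rot":[0,0,0],"fingers":0},{"linear":[0,0,0],"delta_rot":[0,0,0],"fingers":0},{"linear":[-0.3,0,0],"delta_rot":[0,0,0],"fingers":0},{"linear":[-0.5,0,0],"delta_rot":[0,0,0],"fingers":0},{"linear":[-0.5,0,0],"delta_rot":[0,0,0],"fingers":0}]'
```

```text
time: 3.15
tool_pos: [460.5, -283.3, 143.7]
tcp_rot: [-0.32, 1.57, -0.558]
contact_force: [-0.2, -0.3, 0.5]
grip_width: 87.6
time: 3.65
tool_pos: [460.1, -283.3, 142.8]
tcp_rot: [-0.064, 1.571, -0.302]
contact_force: [-0.0, -0.1, -0.4]
grip_width: 48.5
time: 4.15
tool_pos: [460.1, -283.3, 156.1]
tcp_rot: [2.017, 1.571, 1.779]
contact_force: [-0.4, 0.7, -0.7]
grip_width: 25.6
```

```bash
python3 -m crank '[{"linear":[-1,0,0],"delta_rot":[0,0,0],"fingers":0},{"linear":[-2,0,0],"delta_rot":[0,0,0],"fingers":0},{"linear":[-3,0,0],"delta_rot":[0,0,0],"fingers":0},{"linear":[-3,0,0],"delta_rot":[0,0,0],"fingers":0},{"linear":[-2.4,0,0],"delta_rot":[0,0,0],"fingers":0}]'
python3 -m crank '[{"linear":[0,0,0],"delta_rot":[0,0,0],"fingers":0},{"linear":[0,0,0],"delta_rot":[0,0,0],"fingers":0},{"linear":[0,0,0],"delta_rot":[-4,0,0],"fingers":0},{"linear":[0,0,0],"delta_rot":[-6,0,0],"fingers":0},{"linear":[0,0,0],"delta_rot":[-5.7,0,0],"fingers":0}]'
python3 -m crank '[{"linear":[0,0,0],"delta_rot":[0,0,0],"fingers":0},{"linear":[0,0,0],"delta_rot":[0,0,0],"fingers":0},{"linear":[0,0,0],"delta_rot":[0,0,0],"fingers":0},{"linear":[0,0,0],"delta_rot":[0,0,0],"fingers":0},{"linear":[0,0,0],"delta_rot":[0,0,0],"fingers":0}]'
python3 - <<'E'
from h import *
from plant import bot,capture
o=bot.get_obs();print(o["tool_pos"],R.from_euler('xyz',o["tcp_rot"]).as_matrix().round(4).tolist())
ims=[]
for n in("scene","wrist"):
    d=capture(n);pickle.dump((d,o),open(n+"2.pkl","wb"));ims.append(d)
T=np.array(o["tool_pos"])
def px(d,p):
    c=np.linalg.inv(d["pose"])@np.r_[p,1];u=d["mtx"]@c[:3];return u[:2]/u[2]
Rm=R.from_euler('xyz',o["tcp_rot"]).as_matrix()
for dz in(-41,-116):
  for f in(0,30): print(dz,f,px(ims[0],T+np.r_[Rm[:2,1]*f,dz]),px(ims[1],T+np.r_[Rm[:2,1]*f,dz]))
s=ims[0]["image"];u=px(ims[0],T+[0,0,-60]).astype(int);print(u)
x0,y0=u[0]-50,u[1]-60
a=cv2.resize(s[max(y0,0):max(y0,0)+120,x0:x0+100],(500,600),interpolation=cv2.INTER_CUBIC)
cv2.imwrite("pics/s2.png",a);print(x0,max(y0,0))
E
```

```text
time: 4.65
tool_pos: [460.2, -283.4, 272.4]
tcp_rot: [-0.414, 1.569, -0.652]
contact_force: [0.4, 0.5, -0.4]
grip_width: 25.9
time: 5.15
tool_pos: [459.4, -282.8, 267.9]
tcp_rot: [2.38, 1.567, 2.42]
contact_force: [-0.5, 0.2, -1.4]
grip_width: 25.8
time: 5.65
tool_pos: [460.1, -283.3, 269.6]
tcp_rot: [1.838, 1.571, 1.873]
contact_force: [0.3, 0.0, -1.0]
grip_width: 25.5
[ 460.06301738 -283.26394001  269.60728526] [[-0.0001, -0.0353, 0.9994], [0.0002, 0.9994, 0.0353], [-1.0, 0.0002, -0.0]]
-41 0 [179.60497915 183.73938944] [278.61949876 250.28144921]
-41 30 [190.59497976 180.56368938] [325.38222667 250.31016291]
-116 0 [183.92432237 203.50214106] [278.78318092 215.947341  ]
-116 30 [194.40604182 200.32696307] [312.65793357 215.96441393]
[180 188]
130 128
```

View pics/s2.png

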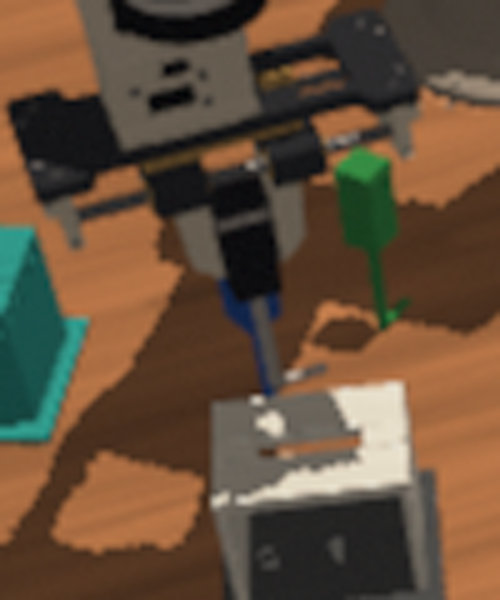

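The lifter is gripped and upright. Its toe is at crop (270,385)→(325,368), scene px (184,205)→(195,201.5), about 1 px (3 mm) lower than predicted. I'll check it closer in the wrist view.

Run:
```python
from h import *
d,o=pickle.load(open("wrist2.pkl","rb"))
cv2.imwrite("pics/w2.png",cv2.resize(d["image"][180:280,230:350],(720,600),interpolation=cv2.INTER_CUBIC))
```

```text
(no output)
```

View pics/w2.png

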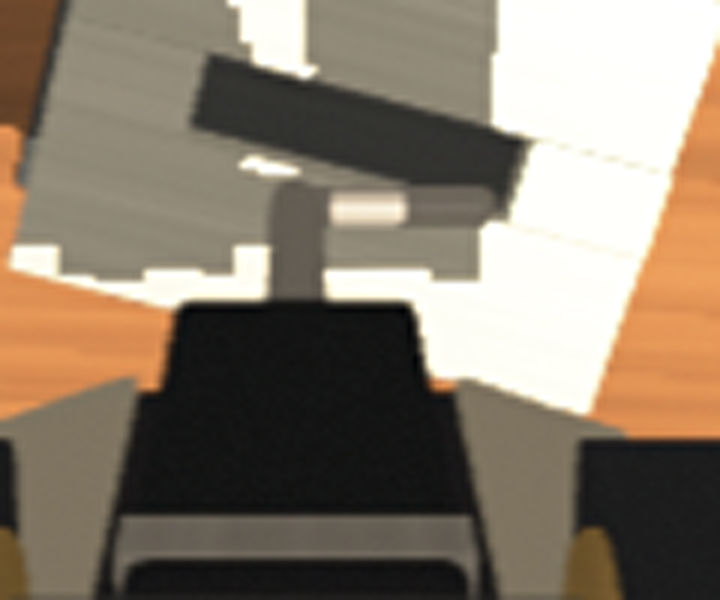

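```bash
python3 -m crank '[{"linear":[0,1.5,0.2],"delta_rot":[0,0,0],"fingers":0},{"linear":[0,2.5,0.2],"delta_rot":[0,0,0],"fingers":0},{"linear":[0,3.5,0.2],"delta_rot":[0,0,0],"fingers":0},{"linear":[0,4,0.2],"delta_rot":[0,0,0],"fingers":0},{"linear":[0,4,0.2],"delta_rot":[0,0,0],"fingers":0}]'
python3 -m crank '[{"linear":[0,4,0.2],"delta_rot":[0,0,0],"fingers":0},{"linear":[0,4,0.2],"delta_rot":[0,0,0],"fingers":0},{"linear":[0,4,0.2],"delta_rot":[0,0,0],"fingers":0},{"linear":[0,3,0.2],"delta_rot":[0,0,0],"fingers":0},{"linear":[0,1.7,0.15],"delta_rot":[0,0,0],"fingers":0}]'
python3 -m crank '[{"linear":[0,0,0],"delta_rot":[0,0,0],"fingers":0},{"linear":[1,0,0],"delta_rot":[0,0,0],"fingers":0},{"linear":[2,0,0],"delta_rot":[0,0,0],"fingers":0},{"linear":[1,0,0],"delta_rot":[0,0,0],"fingers":0},{"linear":[0,0,0],"delta_rot":[0,0,0],"fingers":0}]'
python3 -m crank '[{"linear":[0,0,0],"delta_rot":[0,0,0],"fingers":0},{"linear":[0,0,0],"delta_rot":[0,0,0],"fingers":0},{"linear":[0,0,0],"delta_rot":[0,0,0],"fingers":0},{"linear":[0,0,0],"delta_rot":[0,0,0],"fingers":0},{"linear":[0,0,0],"delta_rot":[0,0,0],"fingers":0}]'
cat >> h.py <<'E'
O=np.array([542.4,197.,0]);SX=np.array([-.0366,.9993,0]);SY=np.array([-.9993,-.0366,0])
def px(d,p):
    c=np.linalg.inv(d["pose"])@np.r_[p,1];u=d["mtx"]@c[:3];return (u[:2]/u[2]).round(1)
def safe(x,y,z):return O+SX*x+SY*y+[0,0,z]
def tip(o,dz=114):
    M=R.from_euler('xyz',o["tcp_rot"]).as_matrix();t=o["tool_pos"]+M@[dz+6,30,0];q=t-O
    return np.array([q@SX,q@SY,t[2]]),np.degrees(np.arctan2(M[1,1],M[0,1]))
E
python3 - <<'E'
from h import *
from plant import bot,capture
o=bot.get_obs();print(o["tool_pos"],tip(o))
d=capture("wrist");pickle.dump((d,o),open("wrist3.pkl","wb"));cv2.imwrite("pics/w3.png",d["image"])
for a in((-103,114,76),(-103,0,76),(-103,-114,76),(85,114,76)):print(a,px(d,safe(*a)))
E
```

```text
time: 6.25
tool_pos: [464.1, -125.8, 269.7]
tcp_rot: [1.084, 1.57, 1.119]
contact_force: [0.5, 0.2, -0.7]
grip_width: 25.7
time: 6.75
tool_pos: [467.1, 42.4, 269.9]
tcp_rot: [1.299, 1.57, 1.337]
contact_force: [0.2, -0.7, -1.4]
grip_width: 25.7
time: 7.25
tool_pos: [467.0, 38.6, 228.0]
tcp_rot: [3.041, 1.567, 3.076]
contact_force: [-0.5, 0.8, -0.5]
grip_width: 25.8
time: 7.75
tool_pos: [468.1, 39.2, 230.0]
tcp_rot: [0.051, 1.57, 0.087]
contact_force: [-0.9, -0.2, -2.2]
grip_width: 26.0
[468.10468707  39.20747421 229.97867657] (array([-124.9602865 ,   79.92880834,  109.97957902]), np.float64(92.0590584759602))
(-103, 114, 76) [332.  171.2]
(-103, 0, 76) [326.8 276.1]
(-103, -114, 76) [322.5 362. ]
(85, 114, 76) [524.7 171.1]
```

View pics/w3.png

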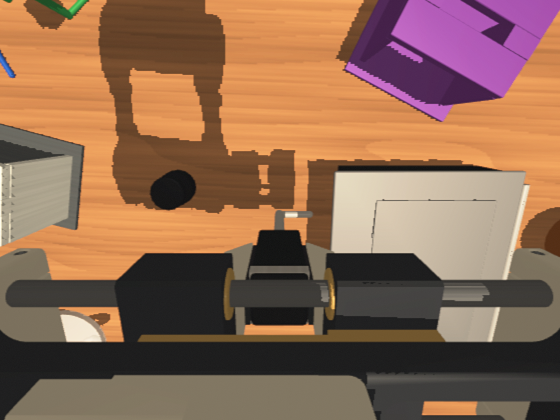

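Lid near-front corner seen at (333,171), predicted (332,171). The toe tip is at (311,214), clear of the lip at about 331. The estimate holds, so I'll descend and enter the seam.

```bash
python3 -m crank '[{"linear":[1,0,0],"delta_rot":[0,0,0],"fingers":0},{"linear":[1.5,0,0],"delta_rot":[0,0,0],"fingers":0},{"linear":[1.3,0,0],"delta_rot":[0,0,0],"fingers":0},{"linear":[0.7,0,0],"delta_rot":[0,0,0],"fingers":0},{"linear":[0.3,0,0],"delta_rot":[0,0,0],"fingers":0}]'
python3 -m crank '[{"linear":[0,0,0],"delta_rot":[0,0,0],"fingers":0},{"linear":[0,0,0],"delta_rot":[0,0,0],"fingers":0},{"linear":[0,0.2,0],"delta_rot":[0,0,0],"fingers":0},{"linear":[0,0.4,0],"delta_rot":[0,0,0],"fingers":0},{"linear":[0,0.4,0],"delta_rot":[0,0,0],"fingers":0}]'
python3 -m crank '[{"linear":[0,0.4,0],"delta_rot":[0,0,0],"fingers":0},{"linear":[0,0.4,0],"delta_rot":[0,0,0],"fingers":0},{"linear":[0,0.2,0],"delta_rot":[0,0,0],"fingers":0},{"linear":[0,0,0],"delta_rot":[0,0,0],"fingers":0},{"linear":[0,0,0],"delta_rot":[0,0,0],"fingers":0}]'
python3 - <<'E'
from h import *
from plant import bot,capture
o=bot.get_obs();print(o["tool_pos"],tip(o))
d=capture("wrist");pickle.dump((d,o),open("wrist4.pkl","wb"));cv2.imwrite("pics/w4.png",cv2.resize(d["image"][140:290,220:420],(800,600),interpolation=cv2.INTER_CUBIC))
for z in (57,62,67):print(px(d,o["tool_pos"]+SX*30+[0,0,z-o["tool_pos"][2]]))
E
```

```text
time: 8.3
tool_pos: [467.6, 39.2, 180.7]
tcp_rot: [2.987, 1.569, 3.023]
contact_force: [0.4, -0.6, -0.7]
grip_width: 26.1
time: 8.8
tool_pos: [467.8, 49.5, 182.0]
tcp_rot: [0.193, 1.57, 0.228]
contact_force: [0.7, -0.3, -0.9]
grip_width: 25.8
time: 9.3
tool_pos: [467.3, 59.2, 181.7]
tcp_rot: [2.926, 1.571, 2.962]
contact_force: [-0.6, -0.8, -1.0]
grip_width: 26.0
[467.29127772  59.20761239 181.69385181] (array([-104.94740238,   80.08560268,   61.69396524]), np.float64(92.06735230252927))
[311.6 213.2]
[312.2 214.8]
[312.8 216.4]
```

View pics/w4.png

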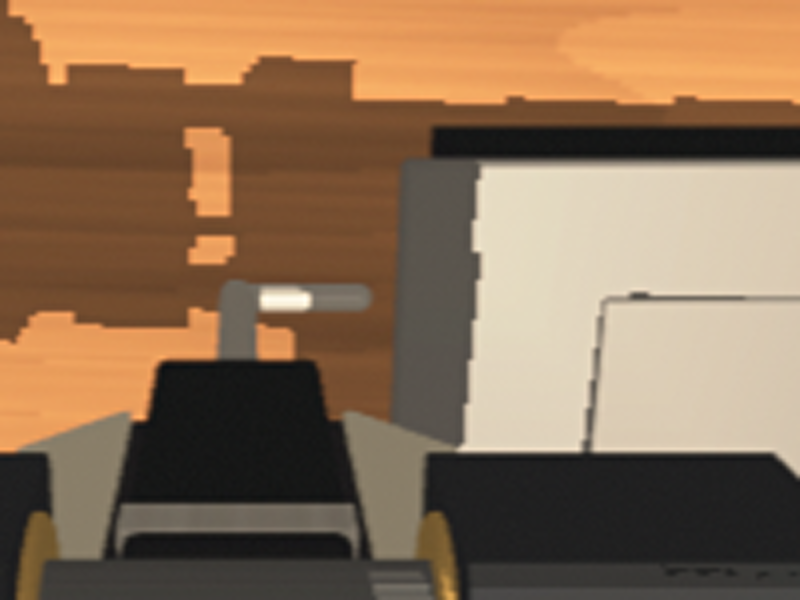

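The tip is at px (312.6,213.8), about as predicted for z ≈ 60. The gap to the lip looks about 2 mm larger than modelled, so I'll go in 15.5 mm.

```bash
python3 -m crank '[{"linear":[0,0.2,0],"delta_rot":[0,0,0],"fingers":0},{"linear":[0,0.35,0],"delta_rot":[0,0,0],"fingers":0},{"linear":[0,0.35,0],"delta_rot":[0,0,0],"fingers":0},{"linear":[0,0.35,0],"delta_rot":[0,0,0],"fingers":0},{"linear":[0,0.3,0],"delta_rot":[0,0,0],"fingers":0}]'
python3 -m crank '[{"linear":[0,0,0],"delta_rot":[0,0,0],"fingers":0},{"linear":[0,0,0],"delta_rot":[0,0,0],"fingers":0},{"linear":[0,0,0],"delta_rot":[0,0,0],"fingers":0},{"linear":[0,0,0],"delta_rot":[0,0,0],"fingers":0},{"linear":[0,0,0],"delta_rot":[0,0,0],"fingers":0}]'
python3 - <<'E'
from h import *
from plant import bot,capture
o=bot.get_obs();print(o["tool_pos"],tip(o),o["contact_force"])
d=capture("wrist");pickle.dump((d,o),open("wrist5.pkl","wb"))
im=d["image"].astype(int)
for y in (182,190,198,206,214,222,232): # lid edge columns: strongest right-going colour change orange/brown->grey
    s=im[y,300:345]; sat=s.max(1)-s.min(1); print(y,sat[:].tolist()[::1][8:36])
print([px(d,safe(-103,y,76)) for y in (110,100,90,80,70,60)])
E
```

```text
time: 9.85
tool_pos: [466.7, 75.1, 181.7]
tcp_rot: [0.732, 1.571, 0.768]
contact_force: [-1.0, 0.1, -0.5]
grip_width: 25.9
time: 10.35
tool_pos: [466.8, 74.6, 181.7]
tcp_rot: [0.349, 1.571, 0.385]
contact_force: [-0.1, -0.1, -0.4]
grip_width: 26.1
[466.75928781  74.56876601 181.71341672] (array([-89.57496551,  80.03460801,  61.71417559]), np.float64(92.04826624216884)) [-0.06915457 -0.08907503 -0.3894646 ]
182 [12, 12, 13, 13, 14, 13, 13, 14, 13, 13, 13, 13, 13, 13, 13, 13, 14, 13, 13, 14, 12, 13, 13, 13, 13, 13, 13, 14]
190 [13, 14, 13, 14, 13, 14, 13, 13, 13, 13, 13, 14, 13, 14, 13, 14, 14, 14, 13, 13, 14, 14, 13, 13, 13, 14, 13, 14]
198 [12, 13, 14, 14, 13, 14, 13, 13, 13, 13, 14, 13, 13, 14, 13, 14, 14, 13, 13, 13, 14, 13, 14, 13, 14, 13, 13, 13]
206 [13, 12, 13, 13, 13, 14, 12, 13, 14, 14, 14, 13, 13, 13, 13, 13, 13, 14, 13, 13, 14, 13, 14, 14, 13, 13, 13, 14]
214 [14, 13, 14, 13, 13, 13, 13, 13, 13, 12, 13, 13, 13, 13, 13, 13, 13, 13, 13, 13, 14, 13, 14, 13, 13, 14, 13, 12]
222 [13, 13, 13, 13, 13, 13, 14, 14, 13, 13, 13, 13, 13, 14, 13, 13, 13, 14, 14, 14, 14, 13, 13, 13, 13, 13, 13, 13]
232 [13, 13, 14, 13, 13, 13, 13, 14, 13, 13, 13, 13, 13, 13, 13, 13, 13, 13, 13, 14, 13, 13, 14, 14, 13, 13, 13, 13]
[array([298.8, 184.9]), array([298.6, 196.7]), array([298.4, 208.3]), array([298.2, 219.6]), array([298. , 230.7]), array([297.8, 241.5])]
```

Run:
```python
from h import *
d,o=pickle.load(open("wrist5.pkl","rb"));im=d["image"].astype(int)
for y in (188,194,200,206,220,226):
    s=im[y,282:312];print(y,(s.max(1)-s.min(1)).tolist())
```

```text
188 [72, 71, 72, 71, 72, 72, 71, 71, 71, 69, 71, 71, 71, 71, 71, 70, 70, 71, 68, 35, 12, 12, 14, 13, 13, 13, 13, 13, 13, 14]
194 [71, 71, 71, 73, 73, 72, 72, 72, 71, 72, 72, 72, 71, 70, 71, 71, 70, 71, 69, 37, 12, 12, 12, 13, 13, 14, 14, 14, 13, 14]
200 [73, 72, 74, 73, 74, 74, 74, 75, 75, 73, 73, 73, 73, 73, 73, 74, 74, 73, 64, 31, 12, 13, 14, 13, 13, 13, 13, 14, 14, 13]
206 [70, 70, 71, 70, 71, 70, 70, 70, 70, 70, 69, 70, 70, 71, 70, 71, 71, 71, 61, 30, 14, 12, 14, 14, 14, 14, 13, 12, 13, 13]
220 [17, 25, 47, 64, 65, 65, 65, 64, 65, 65, 65, 65, 65, 65, 64, 64, 64, 65, 48, 23, 13, 13, 14, 14, 13, 13, 13, 14, 14, 13]
226 [17, 19, 42, 63, 65, 64, 64, 64, 64, 65, 64, 65, 64, 63, 63, 64, 65, 63, 40, 18, 13, 13, 13, 13, 13, 13, 14, 14, 14, 13]
```

The lip edge is 2.3 px (2 mm) further off than modelled and its direction matches, so the tip is at about safe x = -91.6, inside the window and off the face. Next is the seam run at 40 mm/s.

```bash
python3 -m crank '[{"linear":[0,0,0.2],"delta_rot":[0,0,0],"fingers":0},{"linear":[0,0,0.4],"delta_rot":[0,0,0],"fingers":0},{"linear":[0,0,0.4],"delta_rot":[0,0,0],"fingers":0},{"linear":[0,0,0.4],"delta_rot":[0,0,0],"fingers":0},{"linear":[0,0,0.4],"delta_rot":[0,0,0],"fingers":0}]'
python3 -m crank '[{"linear":[0,0,0.4],"delta_rot":[0,0,0],"fingers":0},{"linear":[0,0,0.4],"delta_rot":[0,0,0],"fingers":0},{"linear":[0,0,0.4],"delta_rot":[0,0,0],"fingers":0},{"linear":[0,0,0.4],"delta_rot":[0,0,0],"fingers":0},{"linear":[0,0,0.4],"delta_rot":[0,0,0],"fingers":0}]'
python3 -m crank '[{"linear":[0,0,0.4],"delta_rot":[0,0,0],"fingers":0},{"linear":[0,0,0.4],"delta_rot":[0,0,0],"fingers":0},{"linear":[0,0,0.4],"delta_rot":[0,0,0],"fingers":0},{"linear":[0,0,0.4],"delta_rot":[0,0,0],"fingers":0},{"linear":[0,0,0.4],"delta_rot":[0,0,0],"fingers":0}]'
python3 -m crank '[{"linear":[0,0,0.4],"delta_rot":[0,0,0],"fingers":0},{"linear":[0,0,0.4],"delta_rot":[0,0,0],"fingers":0},{"linear":[0,0,0.4],"delta_rot":[0,0,0],"fingers":0},{"linear":[0,0,0.4],"delta_rot":[0,0,0],"fingers":0},{"linear":[0,0,0.4],"delta_rot":[0,0,0],"fingers":0}]'
python3 - <<'E'
from h import *
from plant import bot,capture
o=bot.get_obs();print(tip(o),o["contact_force"],o["time"])
d=capture("wrist");pickle.dump((d,o),open("wrist6.pkl","wb"));im=d["image"].astype(int)
print([px(d,safe(-103,y,76)) for y in (40,20,10)])
for y in (188,206,226):
    s=im[y,282:312];print(y,(s.max(1)-s.min(1)).tolist())
E
```

```text
time: 10.9
tool_pos: [485.2, 75.3, 181.7]
tcp_rot: [0.863, 1.571, 0.899]
contact_force: [0.3, 0.0, -0.2]
grip_width: 26.1
time: 11.4
tool_pos: [505.0, 76.1, 181.7]
tcp_rot: [1.518, 1.571, 1.554]
contact_force: [0.5, 0.8, -0.9]
grip_width: 26.2
time: 11.9
tool_pos: [525.0, 76.8, 181.7]
tcp_rot: [1.688, 1.571, 1.724]
contact_force: [0.3, -0.8, -0.9]
grip_width: 26.0
time: 12.4
tool_pos: [545.0, 77.5, 181.7]
tcp_rot: [1.879, 1.571, 1.915]
contact_force: [-0.9, 0.2, -1.4]
grip_width: 25.8
(array([-89.49259467,   1.76162226,  61.69703535]), np.float64(92.06075574012372)) [-0.86968835  0.19661053 -1.36959214] 12.4
[array([299. , 174.9]), array([298.5, 198.7]), array([298.3, 210.2])]
188 [70, 70, 70, 69, 69, 69, 68, 69, 69, 70, 68, 68, 68, 69, 68, 69, 67, 68, 68, 35, 13, 12, 12, 12, 12, 13, 12, 12, 12, 12]
206 [61, 60, 62, 61, 60, 61, 61, 61, 61, 61, 61, 61, 60, 61, 61, 61, 62, 60, 46, 20, 11, 10, 11, 11, 11, 11, 10, 10, 10, 11]
226 [16, 17, 41, 63, 64, 63, 65, 63, 65, 64, 63, 65, 65, 65, 64, 65, 66, 64, 40, 16, 10, 11, 12, 12, 12, 12, 12, 11, 11, 12]
```

Same gap half-way along and no contact force, so I'll continue.

```bash
python3 -m crank '[{"linear":[0,0,0.3],"delta_rot":[0,0,0],"fingers":0},{"linear":[0,0,0.4],"delta_rot":[0,0,0],"fingers":0},{"linear":[0,0,0.4],"delta_rot":[0,0,0],"fingers":0},{"linear":[0,0,0.4],"delta_rot":[0,0,0],"fingers":0},{"linear":[0,0,0.4],"delta_rot":[0,0,0],"fingers":0}]'
python3 -m crank '[{"linear":[0,0,0.4],"delta_rot":[0,0,0],"fingers":0},{"linear":[0,0,0.4],"delta_rot":[0,0,0],"fingers":0},{"linear":[0,0,0.4],"delta_rot":[0,0,0],"fingers":0},{"linear":[0,0,0.4],"delta_rot":[0,0,0],"fingers":0},{"linear":[0,0,0.4],"delta_rot":[0,0,0],"fingers":0}]'
python3 -m crank '[{"linear":[0,0,0.4],"delta_rot":[0,0,0],"fingers":0},{"linear":[0,0,0.4],"delta_rot":[0,0,0],"fingers":0},{"linear":[0,0,0.4],"delta_rot":[0,0,0],"fingers":0},{"linear":[0,0,0.4],"delta_rot":[0,0,0],"fingers":0},{"linear":[0,0,0.4],"delta_rot":[0,0,0],"fingers":0}]'
python3 -m crank '[{"linear":[0,0,0.4],"delta_rot":[0,0,0],"fingers":0},{"linear":[0,0,0.4],"delta_rot":[0,0,0],"fingers":0},{"linear":[0,0,0.4],"delta_rot":[0,0,0],"fingers":0},{"linear":[0,0,0.4],"delta_rot":[0,0,0],"fingers":0},{"linear":[0,0,0.3],"delta_rot":[0,0,0],"fingers":0}]'
python3 -m crank '[{"linear":[0,0,0.1],"delta_rot":[0,0,0],"fingers":0},{"linear":[0,0,0],"delta_rot":[0,0,0],"fingers":0},{"linear":[0,0,0],"delta_rot":[0,0,0],"fingers":0},{"linear":[0,0,0],"delta_rot":[0,0,0],"fingers":0},{"linear":[0,0,0],"delta_rot":[0,0,0],"fingers":0}]'
python3 - <<'E'
from h import *
from plant import bot
o=bot.get_obs();print(tip(o),o["contact_force"],o["time"])
E
```

```text
time: 12.95
tool_pos: [564.0, 78.2, 181.7]
tcp_rot: [0.603, 1.571, 0.638]
contact_force: [0.4, -0.5, -0.8]
grip_width: 26.0
time: 13.45
tool_pos: [584.0, 78.9, 181.7]
tcp_rot: [1.415, 1.571, 1.451]
contact_force: [0.6, 1.0, -1.6]
grip_width: 25.8
time: 13.95
tool_pos: [604.0, 79.6, 181.7]
tcp_rot: [1.817, 1.571, 1.853]
contact_force: [-0.2, 0.0, -0.6]
grip_width: 25.7
time: 14.45
tool_pos: [623.0, 80.3, 181.7]
tcp_rot: [0.765, 1.571, 0.801]
contact_force: [1.1, -0.4, -0.6]
grip_width: 26.2
time: 14.95
tool_pos: [623.5, 80.3, 181.8]
tcp_rot: [1.337, 1.571, 1.373]
contact_force: [-0.7, 0.5, -0.6]
grip_width: 25.8
(array([-89.56130388, -76.82891652,  61.76983465]), np.float64(92.05777965915175)) [-0.67456762  0.47271838 -0.62922646] 14.95
```

The run is complete, with the tip at y = -77. Now I'll raise the lid along the hinge arc.

```bash
python3 -m crank '[{"linear":[0,0,0.2],"delta_rot":[0,0,0],"fingers":0},{"linear":[-0.3,0.05,0],"delta_rot":[0,0,0],"fingers":0},{"linear":[-0.5,0.05,0],"delta_rot":[0,0,0],"fingers":0},{"linear":[-0.6,0.1,0],"delta_rot":[0,0,0],"fingers":0},{"linear":[-0.6,0.1,0],"delta_rot":[0,0,0],"fingers":0}]'
python3 -m crank '[{"linear":[-0.6,0.1,0],"delta_rot":[0,0,0],"fingers":0},{"linear":[-0.6,0.1,0],"delta_rot":[0,0,0],"fingers":0},{"linear":[-0.7,0.1,0],"delta_rot":[0,0,0],"fingers":0},{"linear":[-0.7,0.15,0],"delta_rot":[0,0,0],"fingers":0},{"linear":[-0.8,0.15,0],"delta_rot":[0,0,0],"fingers":0}]'
python3 -m crank '[{"linear":[-0.6,0.15,0],"delta_rot":[0,0,0],"fingers":0},{"linear":[-0.6,0.15,0],"delta_rot":[0,0,0],"fingers":0},{"linear":[-0.6,0.15,0],"delta_rot":[0,0,0],"fingers":0},{"linear":[-0.5,0.2,0],"delta_rot":[0,0,0],"fingers":0},{"linear":[-0.4,0.15,0],"delta_rot":[0,0,0],"fingers":0}]'
python3 - <<'E'
from h import *
from plant import bot,capture
o=bot.get_obs();print(tip(o),o["contact_force"],o["time"])
d=capture("scene");pickle.dump((d,o),open("scene7.pkl","wb"))
cv2.imwrite("pics/s7.png",cv2.resize(d["image"][100:250,270:470],(800,600),interpolation=cv2.INTER_CUBIC))
def lid(th,y):return safe(85-188*np.cos(th),y,70+188*np.sin(th))
for a in(20,25,30):print(a,px(d,lid(np.radians(a),114)),px(d,lid(np.radians(a),-114)))
E
```

```text
time: 15.45
tool_pos: [625.5, 83.3, 202.3]
tcp_rot: [-1.924, 1.571, -1.888]
contact_force: [-0.4, -1.7, -1.7]
grip_width: 26.0
time: 15.95
tool_pos: [625.2, 89.8, 236.3]
tcp_rot: [1.782, 1.57, 1.818]
contact_force: [-0.7, -0.9, -2.0]
grip_width: 25.7
time: 16.45
tool_pos: [625.0, 97.5, 263.2]
tcp_rot: [0.275, 1.571, 0.311]
contact_force: [0.1, -0.7, -2.3]
grip_width: 25.8
(array([-72.45855231, -78.92773914, 143.1941863 ]), np.float64(92.05742014743916)) [ 0.06366939 -0.72527162 -2.27276456] 16.45
20 [305.8 167.7] [343.3 217.9]
25 [307.9 163.4] [345.9 213.4]
30 [310.3 159.1] [348.9 208.9]
```

View pics/s7.png

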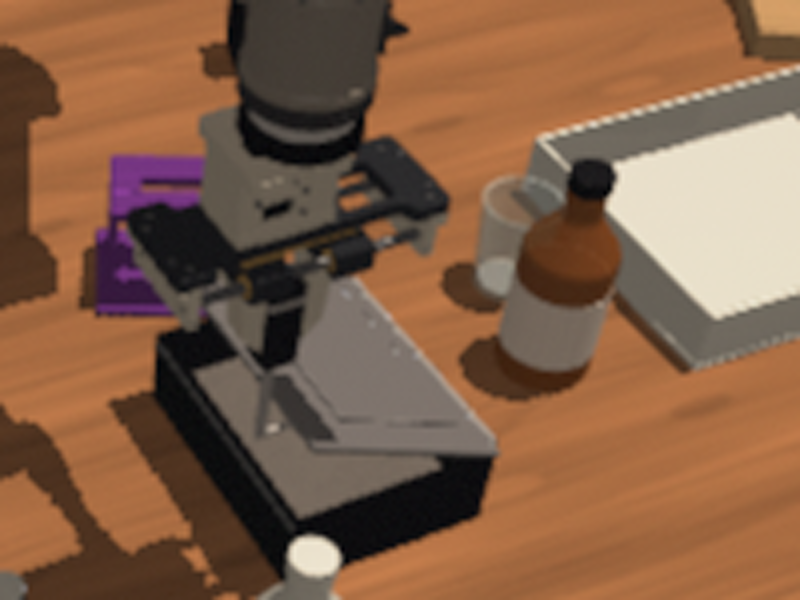

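The lid's far front corner is at px (347.6,211.6), so the lid stands at about 27°. The toe is under the lip and the fingers are well clear. I'll go on to 40°.

```bash
python3 -m crank '[{"linear":[-0.4,0.2,0],"delta_rot":[0,0,0],"fingers":0},{"linear":[-0.5,0.25,0],"delta_rot":[0,0,0],"fingers":0},{"linear":[-0.5,0.25,0],"delta_rot":[0,0,0],"fingers":0},{"linear":[-0.5,0.3,0],"delta_rot":[0,0,0],"fingers":0},{"linear":[-0.5,0.3,0],"delta_rot":[0,0,0],"fingers":0}]'
python3 -m crank '[{"linear":[-0.5,0.35,0],"delta_rot":[0,0,0],"fingers":0},{"linear":[-0.4,0.3,0],"delta_rot":[0,0,0],"fingers":0},{"linear":[-0.3,0.25,0],"delta_rot":[0,0,0],"fingers":0},{"linear":[-0.2,0.15,0],"delta_rot":[0,0,0],"fingers":0},{"linear":[-0.1,0.05,0],"delta_rot":[0,0,0],"fingers":0}]'
python3 -m crank '[{"linear":[0,0,0],"delta_rot":[0,0,0],"fingers":0},{"linear":[0,0,0],"delta_rot":[0,0,0],"fingers":0},{"linear":[0,0,0],"delta_rot":[0,0,0],"fingers":0},{"linear":[0,0,0],"delta_rot":[0,0,0],"fingers":0},{"linear":[0,0,0],"delta_rot":[0,0,0],"fingers":0}]'
python3 - <<'E'
from h import *
from plant import bot,capture
o=bot.get_obs();t=tip(o)[0];print(t,o["contact_force"],o["time"])
for cx in(t[0]-3,t[0]-5):
    r=np.array([85-cx,t[2]-70]);print(np.degrees(np.arctan2(r[1],r[0])+np.arcsin(3/np.hypot(*r))))
d=capture("scene");pickle.dump((d,o),open("scene8.pkl","wb"))
cv2.imwrite("pics/s8.png",cv2.resize(d["image"][100:250,270:470],(800,600),interpolation=cv2.INTER_CUBIC))
def lid(th,y):return safe(85-188*np.cos(th),y,70+188*np.sin(th))
for a in(35,40,45):print(a,(px(d,lid(np.radians(a),-114))-[270,100])*4,(px(d,lid(np.radians(a),114))-[270,100])*4)
E
```

```text
time: 17.0
tool_pos: [624.5, 110.7, 287.2]
tcp_rot: [1.11, 1.571, 1.146]
contact_force: [0.9, -0.5, -1.8]
grip_width: 26.1
time: 17.5
tool_pos: [624.2, 121.6, 301.9]
tcp_rot: [0.572, 1.57, 0.608]
contact_force: [-0.2, -0.7, -1.0]
grip_width: 26.0
time: 18.0
tool_pos: [624.2, 121.2, 301.7]
tcp_rot: [3.124, 1.571, -3.123]
contact_force: [0.2, -0.4, -1.9]
grip_width: 26.0
[-48.70440239 -78.93908808 181.658377  ] [ 0.22016252 -0.36732847 -1.86010733] 18.0
40.21536162027399
39.799761207368455
35 [329.6 417.6] [172.8 219.2]
40 [344.8 399.6] [185.6 202. ]
45 [361.2 382. ] [199.6 185.6]
```

View pics/s8.png

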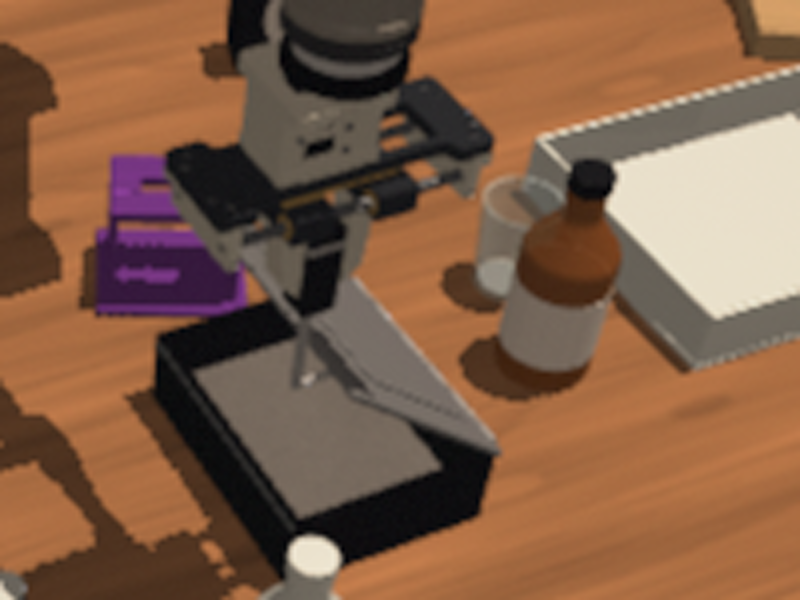

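The lid's far corner is at crop (355,394), about 41–42°; the toe geometry gives 40°. It is still and resting on the toe, so I'm handing in.

```bash
python3 -c "
from plant import bot,workorder
o=bot.get_obs();print(o['tool_pos'],abs(o['dq']).max(),o['grip_width'])
print(workorder.close_job())"
```

```text
[624.13965967 121.2830298  301.6846697 ] 0.0018924205198333727 25.817439571271514
the job is handed in; nothing more can be done
None
```

I took the lifter from the white rack and ran its toe along the front seam from about y = +80 to -79 mm. I then raised the lid and handed in with the lifter still gripped and the lid on its toe, about 18 s into the 61 s allowed.

- **Seam run:** the toe was commanded at 40 mm/s at most. No contact showed above the force reading's noise (about 1 to 1.5 N), and the picture half-way along showed the same gap to the lip as at the start.
- **Lid angle:** toe geometry gave about 40°, while the last picture read 41–42°. They differ slightly, but both are well inside 34–46°.
- **Holding:** the joints were still (under 0.002 rad/s) and the grip was on the handle (25.8 mm). The downward force was about 1.9 N, against about 0.6 N before lifting, so the lid was resting on the toe. The fingers were clear of the lid in the picture.
- **Disagreement on the way:** the lip showed about 2 mm further off than my first fit of the safe. I went 1.5 mm deeper at entry to cover it. The toe's height was known only to about 2 mm, which was inside the allowed band.
- **Not checked:** I did not measure whether any bystander moved. The arm stayed well clear of them, and the ones I could see in the last picture looked unmoved.

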